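# Slide the phone out of its tray and lean it in the stand

## Task

The phone lies sunk between the side rails of the wooden charging tray, where no finger can get beside it. Push it lengthwise until about a third of it sticks out over the tray's open front edge, still lying flat on the tray, then take it by the two long sides of the part that sticks out and lift it clear. Lean it in the dark grey metal stand with its screen outward, one short end down on the ledge behind the lip, its back flat on the sloping rest, straight and centred, and let go; never let it drop onto the worktop, and leave the cup, the salt shaker and the tin where they are.

Things in the scene. Friction and masses are not known exactly. Their poses are not given: they have to be found in the camera images.
- phone: Phone in a blue case, a slab 145 mm long (x), 68 mm wide (y), 9 mm thick (z), 0.13 to 0.25 kg. Origin: centre of its back (lower) face; z points out of the screen (white and orange picture, black frame). It starts screen up in the tray, x along the tray's x, its front end 5 to 20 mm inside the tray's front edge, with 40 to 55 mm of bare channel behind its rear end: room for shut fingers.
- charging_tray: Pale wooden tray on four feet, held fast. Origin on the worktop (z = 0); x points from the open front (within 0.3 rad of facing the robot) to the closed back. Deck top at z = 45 mm, from x = -105 (front edge, free space below and ahead) to +100 mm (back wall, 12 mm thick). Side rails: inner faces at y = +-36 mm, outer +-48. Rails and back wall rise to z = 55 mm, 1 mm above the phone.
- phone_stand: Dark grey metal stand, held fast: foot plate 125 mm deep, 85 mm wide, 8 mm thick, carrying the sloping seat. Origin on the worktop, 40 mm below the seat's origin; x points away from its front, which is within 0.3 rad of facing the robot.
- stand_seat: Seat of the stand. Origin: mid of the inner corner of rest and ledge. x points up the slope (35 degrees from level), y left, z out of the rest. Rest: plane z = 0, up to x = 133 mm; ledge: plane x = 0, z 0 to 15 mm, then a lip 5 mm high (x) to z = 20. All 50 mm wide, so fingers on the phone's sides pass beside. Seated phone: origin at (72.5, 0, 0) mm, its x along x (either end down), z along z.
- espresso_cup: White cup, about 62 x 90 x 55 mm, origin at the centre of its underside. Bystander.
- salt_shaker: Glass and grey salt shaker, 44 mm across, 90 mm tall, origin at the centre of its underside. Bystander.
- tin_1: Green and gold food tin, 57 mm across, 72 mm tall, origin at the centre of its underside. Bystander.

How it is judged:
On the way, in this order (a step that is already met when the one before it is completed fails the run):
1. the phone sticks out at least 35 mm over the tray's front edge while lying flat on the deck (x of phone in the frame of charging_tray below -0.0675 m and z of phone in the frame of charging_tray below 0.049 m and angle between phone's own z axis and vertical below 0.12 rad and contact force between phone and charging_tray above 0.1 N), for 0.2 s.
2. the phone is held in the fingers, at least 25 mm above the deck (contact force between phone and the fingers above 1 N and height (world z) of phone above 0.07 m and contact force between phone and charging_tray below 0.01 N), for 0.2 s.
At the end, for the whole second after the job is handed in: The phone rests in the stand, released and still: lower end within 5 mm of the ledge, centred within 12 mm, lengthwise along the slope within 7 degrees, its back flat on the rest (within 4 mm and 6 degrees), screen outward (x of phone in the frame of stand_seat between 0.068 and 0.0775 m and y of phone in the frame of stand_seat between -0.012 and 0.012 m and z of phone in the frame of stand_seat between -0.004 and 0.004 m and angle between the x axis of phone and the x axis of stand_seat, either way round below 0.12 rad and angle between the z axis of phone and the z axis of stand_seat, either way round below 0.1 rad and angle between phone's own z axis and vertical below 1.2 rad and linear speed of phone below 0.01 m/s and contact force between phone and the fingers below 0.05 N); the robot touches nothing.
It fails at once if the phone falls onto the worktop (height (world z) of phone below 0.035 m).
It fails at once if the cup is moved more than 20 mm (distance of espresso_cup from where it was at the start of the episode above 0.02 m).
It fails at once if the salt shaker is moved more than 20 mm (distance of salt_shaker from where it was at the start of the episode above 0.02 m).
It fails at once if the tin is moved more than 20 mm (distance of tin_1 from where it was at the start of the episode above 0.02 m).
It also fails if it takes over 58 s, if anything falls off the work surface, if the arm or the gripper's body presses on something with over 40 N, if the wrist force passes 120 N, or if a joint passes its speed limit or range.

## Robot

A 7-joint arm with a two-finger parallel gripper is mounted at the origin on a cart in front of the work surface, level with it; the furniture and walls round the work are solid. World frame = base frame: x ahead of the robot, y to its left, z up, the work surface at z = 0. Lengths are in m, angles in rad, forces in N, time in s.
With the tool pointing down it reaches from about 0.425 to 0.95 m from the base axis. Payload 4.7 kg.
Tool frame: the origin (TCP) lies on the centre line of the jaws, within the pads' length; the fingertips stand robot.nose_length ahead of it and the grasp point (between the pads) lies 8 mm behind it (robot.nose_length is the distance from the TCP to the fingertips, in m); z points along the fingers, y is the line along which they close (so a half turn about z gives the same grasp; the last joint's range is limited). The gripper opens to 85 mm and grips with 20 to 120 N. Pads are 22 mm wide; open, the fingers measure 114 mm over their backs; the gripper's body (76 mm by 85 mm) begins 54 mm behind the grasp point. The pads swing forward as they close: fully open they stand 13 mm farther back than shut.
Start: joints at [-0.029, 0.469, -0.049, 1.532, 0.024, 1.141, -0.082], TCP at [0.675, 0, 0.242] pointing down, gripper open.
Joint ranges: [-2.59, 2.59], [-0.33, 1.99], [-1.39, 1.29], [0.1, 2.45], [-1.04, 4.18], [0.21, 1.99], [-2.66, 2.66]. Speed limits (rad/s): [2.57, 2.57, 3.14, 3.14, 3.14, 3.14, 3.14].

## Interface

Orientations are given as [roll, pitch, yaw] about the fixed x, y, z axes, in that order (R = Rz(yaw) Ry(pitch) Rx(roll)).
In Python, from plant import robot gives the robot as it stands. Calls block until the motion is done:
- robot.goto(position, orientation): joint-space move of the TCP to a pose.
- robot.move_straight(position, vel=0.15, attitude=None, contact_N=None): straight line of the TCP; attitude=None keeps the orientation; vel is the mean speed in m/s. With contact_N (N) it stops when the force on the tool has changed by that much, and returns True; else False.
- robot.move_joints(angles): joint-space move.
- robot.grip(opening, strength=None): opening from 0.0 (shut) to 1.0 (fully open); strength is the grip in N (None keeps the last); returns when the fingers have stopped.
- robot.sleep(seconds).
- robot.inverse_kinematics(position, orientation): joint angles nearest the present ones, or None.
- robot.sense(): the state.
- robot.grab_frame(name): name is "scene" or "side" or "wrist"; returns a dict with "image" (384x512x3 uint8, red, green, blue), "range_z" (384x512 float32, m along the optical axis (not along the pixel's ray), 0 where there is no reading), "fx", "fy", "cx", "cy" (pixels), "R" (3x3) and "t" (3): a world point X has camera coordinates R X + t. Camera axes: x right, y down, z forward; pixel columns grow to the right and rows downward; lengths in m; the calibration is good to about 2 mm. A picture is of the moment at which its call begins.
A pose or a line that the arm cannot do raises robot.IKError and nothing moves.
- robot.close_job(): hands the job in; it is judged then, once.
The state is a dict: "t": time; "joint_pos": joint angles; "joint_velocities": joint speeds; "effort": joint torques, N m; "tcp_pos": TCP position; "tcp_rot": TCP orientation; "wrist_force": force on the tool from outside, world axes, zero at the start; "torque": the same for the moment, N m; "opening": opening from 0.0 (shut) to 1.0 (fully open); "gripper_force": force on a finger pad.
Only numpy, scipy, OpenCV 4.12 (cv2) and the standard library are available. Lean on these libraries where they do the work, as an engineer would, in place of code of your own. Each camera call takes 0.05 s, during which the arm holds its last target. There are 200 camera calls.

## Working session

There is one attempt and no reset: what is moved stays moved. The work goes in short steps, each a Python script; the robot and the scene stay as the last script left them, time stands still between calls to the robot, and variables do not carry over. Pictures are saved under pics/ and viewed, at most 10 in all, crops included, and the job is handed in when it is done.

```bash
mkdir -p pics; ls
cat > h.py <<'E'
from plant import robot
import numpy as np, cv2, pickle
def snap(name,fn=None):
    f=robot.grab_frame(name)
    if fn:
        cv2.imwrite('pics/'+fn+'.png',f['image'][...,::-1]); pickle.dump(f,open('pics/'+fn+'.pkl','wb'))
    return f
def ray(f,u,v,z):
    d=np.array([(u-f['cx'])/f['fx'],(v-f['cy'])/f['fy'],1.]); R=np.array(f['R']);t=np.array(f['t'])
    c=-R.T@t; d=R.T@d
    return c+d*(z-c[2])/d[2]
def pix(f,X):
    p=np.array(f['R'])@np.asarray(X,float)+f['t']; return np.array([f['fx']*p[0]/p[2]+f['cx'],f['fy']*p[1]/p[2]+f['cy']])
def cloud(f):
    z=f['range_z']; v,u=np.mgrid[:z.shape[0],:z.shape[1]]
    P=np.stack([(u-f['cx'])/f['fx']*z,(v-f['cy'])/f['fy']*z,z],-1)
    W=(P-np.array(f['t']))@np.array(f['R']); W[z==0]=np.nan
    return W
E
python3 - <<'E'
from h import *
a=snap('scene','scene0');b=snap('side','side0')
cv2.imwrite('pics/both.png',cv2.resize(np.vstack([a['image'],b['image']])[...,::-1],(400,600)) if 0 else np.hstack([cv2.resize(a['image'],(400,300)),cv2.resize(b['image'],(400,300))])[...,::-1])
for f in(a,b):print(f['fx'],f['cx'],f['cy'],-np.array(f['R']).T@f['t'])
print(robot.nose_length,robot.sense())
E
```

```text
pics
483.8762415280799 257.4320987644552 193.32822434606715 [ 0.04782598 -0.77070137  0.74736341]
405.38550021988436 260.5309752073688 189.08052805967384 [0.46779576 0.72763963 0.47507637]
0.011 {'t': 0.1, 'joint_pos': array([-0.02883817,  0.46938584, -0.04854836,  1.53355356,  0.02411842,
        1.14100786, -0.08229736]), 'joint_velocities': array([ 0.00036837, -0.00172942, -0.00095123, -0.00304551,  0.0005012 ,
        0.00143033,  0.00084045]), 'effort': array([ 5.33060393e-04, -5.11518788e+01, -4.69155551e-02, -2.38390929e+01,
        1.07741368e-02,  4.46335340e-03,  2.13932526e-05]), 'tcp_pos': array([ 6.74503638e-01, -5.97169392e-05,  2.41358170e-01]), 'tcp_rot': array([-3.13982663e+00,  9.88382196e-05,  1.57073190e+00]), 'wrist_force': array([ 0.56425458, -0.10735277,  0.19586683]), 'torque': array([-0.02532232,  0.02372903, -0.00933291]), 'gripper_force': 0.0, 'opening': 0.9990964425554418}
```

View pics/scene0.png

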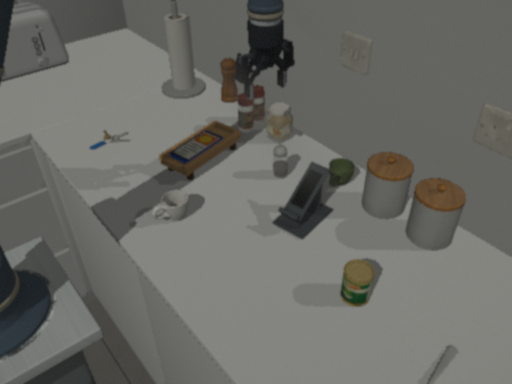

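View pics/side0.png

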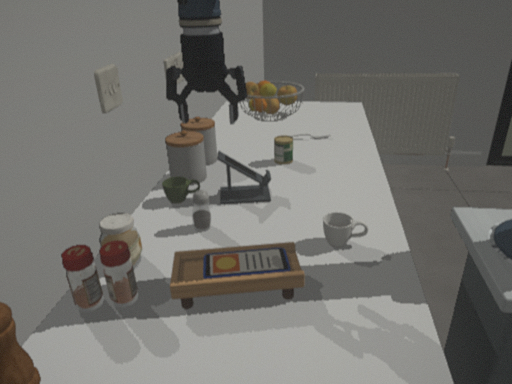

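The scene view shows the tray near (200,148) with the phone in it, the stand near (305,200), the shaker (280,160), cup (173,207) and tin (357,283). In the side view the tray is at (237,268), with its front to the right.

Run:
```python
from h import *
for n in('scene0','side0'):
    f=pickle.load(open(f'pics/{n}.pkl','rb'));W=cloud(f);hsv=cv2.cvtColor(f['image'],cv2.COLOR_RGB2HSV)
    print(n)
    boxes={'scene0':dict(tray=(155,115,250,180),stand=(270,160,335,235),shaker=(270,143,292,180),cup=(152,190,192,222),tin=(338,258,376,306)),
      'side0':dict(tray=(165,240,308,310),stand=(212,148,276,206),shaker=(190,190,213,232),cup=(320,212,370,248),tin=(270,134,297,166))}[n]
    for k,(u0,v0,u1,v1) in boxes.items():
        w=W[v0:v1,u0:u1];h=hsv[v0:v1,u0:u1]
        if k=='tray': m=(w[...,2]>.048)&(w[...,2]<.062)
        elif k=='stand': m=(h[...,2]<110)&(w[...,2]>.015)
        else: m=w[...,2]>.015
        p=w[m]; 
        if len(p)<10: print(k,len(p));continue
        r=cv2.minAreaRect((p[:,:2]*1000).astype(np.float32))
        print(k,len(p),np.nanpercentile(p,[2,50,98],axis=0).round(3).tolist(),[np.round(x,1) for x in r])
        if k=='stand':
            for s in range(0,len(p),max(1,len(p)//12)): print(p[s].round(3),end='')
            print()
```

```text
scene0
tray 1413 [[0.501, 0.111, 0.049], [0.587, 0.171, 0.052], [0.713, 0.233, 0.055]] [array([634. , 183.4]), array([293.5, 102. ]), np.float64(13.5)]
stand 1822 [[0.583, -0.204, 0.018], [0.665, -0.17, 0.058], [0.801, -0.018, 0.111]] [array([ 684.6, -141. ]), array([227.4, 155.3]), np.float64(50.6)]
[ 0.695 -0.017  0.054][ 0.691 -0.014  0.036][ 0.703 -0.176  0.112][ 0.707 -0.035  0.019][ 0.766 -0.15   0.044][ 0.655 -0.157  0.085][ 0.655 -0.171  0.079][ 0.684 -0.182  0.056][ 0.681 -0.176  0.039][ 0.63  -0.183  0.056][ 0.606 -0.174  0.049][ 0.587 -0.166  0.036][ 0.606 -0.201  0.023]
shaker 411 [[0.692, -0.035, 0.017], [0.702, -0.025, 0.052], [0.723, -0.004, 0.087]] [array([708. , -19.3]), array([31.9, 39.6]), np.float64(64.8)]
cup 733 [[0.366, -0.013, 0.016], [0.416, 0.016, 0.038], [0.449, 0.046, 0.054]] [array([410.7,  11.6]), array([86.8, 61.4]), np.float64(25.5)]
tin 1146 [[0.539, -0.433, 0.017], [0.556, -0.413, 0.065], [0.593, -0.38, 0.071]] [array([ 567.1, -405.2]), array([59.2, 56.3]), np.float64(39.3)]
side0
tray 3968 [[0.497, 0.12, 0.049], [0.591, 0.187, 0.055], [0.699, 0.245,
[... 238 characters left out ...]
0.049][ 0.774 -0.366  0.024][ 0.681 -0.168  0.099][ 0.68  -0.137  0.102][ 0.664 -0.142  0.092][ 0.674 -0.141  0.085][ 0.625 -0.195  0.057][ 0.633 -0.149  0.07 ][ 0.617 -0.17   0.055][ 0.597 -0.188  0.042][ 0.601 -0.164  0.045][ 0.591 -0.158  0.037][ 0.676 -0.142  0.019]
shaker 624 [[0.691, -0.139, 0.016], [0.707, 0.003, 0.05], [0.77, 0.011, 0.088]] [array([741.6, -66.8]), array([ 41.5, 174. ]), np.float64(27.5)]
cup 954 [[0.367, -0.008, 0.018], [0.416, 0.027, 0.04], [0.448, 0.05, 0.055]] [array([411.7,  16.3]), array([81.7, 62.1]), np.float64(26.3)]
tin 436 [[0.541, -0.426, 0.017], [0.566, -0.381, 0.052], [0.593, -0.372, 0.071]] [array([ 567.8, -400.5]), array([53.7, 61.5]), np.float64(6.1)]
```

Tray: centre about (0.593, 0.179), yaw 13.7°, and the fitted size 217×99 mm agrees with the given 217×96. Next, close views of the stand and the tray.

Run:
```python
from h import *
pi=np.pi
robot.goto([0.60,-0.165,0.30],[pi,0,0]); a=snap('wrist','ws')
robot.goto([0.593,0.18,0.26],[pi,0,0.239]); b=snap('wrist','wt')
for f in(a,b):print(-np.array(f['R']).T@f['t'],np.array(f['R'])[2].round(2))
print(robot.sense()['t'],robot.sense()['joint_pos'])
cv2.imwrite('pics/w2.png',np.vstack([cv2.resize(x['image'],(400,300)) for x in(a,b)])[...,::-1])
```

```text
[ 0.67395673 -0.16413036  0.43151996] [-0.29  0.   -0.96]
[0.66527842 0.19489608 0.39229559] [-0.28 -0.07 -0.96]
2.6 [-0.48279107  0.36259078  0.16478693  1.65966439 -0.06318262  1.1241066
 -1.63699852]
```

View pics/w2.png

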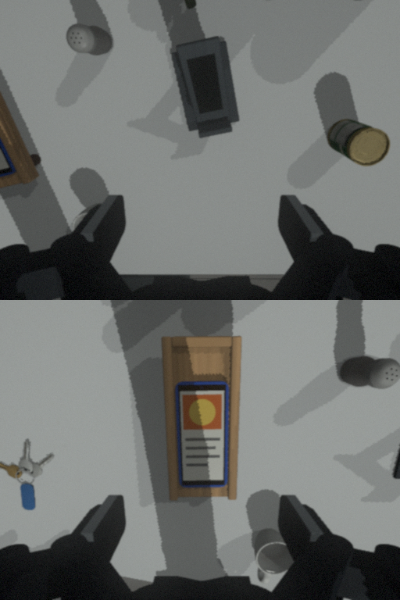

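The top picture shows the stand at about (207,85) with its lip at (213,130), leaning slightly left. The bottom picture shows the tray from (163,337) to (237,500), with the phone's blue frame spanning rows 381–489.

Run:
```python
from h import *
b=pickle.load(open('pics/wt.pkl','rb'));W=cloud(b);hsv=cv2.cvtColor(b['image'],cv2.COLOR_RGB2HSV)
H,S,V=[hsv[...,i].astype(int) for i in range(3)]
def rect(m,z,nm):
    m=(m*255).astype(np.uint8); c=max(cv2.findContours(m,0,2)[0],key=cv2.contourArea)[:,0]
    p=np.array([ray(b,u,v,z) for u,v in c])[:,:2]; r=cv2.minAreaRect((p*1000).astype(np.float32))
    print(nm,[np.round(x,1) for x in r]); return r
wz=W[...,2]
wood=(wz>.03)&(wz<.07)&(np.abs(W[...,1]-.18)<.12)&(W[...,0]<.75)
wood[:, :]&=True
rect(wood,.055,'tray(depth mask)'); print('rail z',np.nanpercentile(wz[wood],[50,90,98]))
blue=(H>105)&(H<130)&(S>110)&wood
m=np.zeros(blue.shape,np.uint8); c=max(cv2.findContours(cv2.morphologyEx((blue*255).astype(np.uint8),cv2.MORPH_CLOSE,np.ones((5,5))),0,2)[0],key=cv2.contourArea)
cv2.drawContours(m,[c],-1,1,-1); rect(m>0,.054,'phone'); print('phone z',np.nanmedian(wz[m>0]))
# stand
for n in('ws','scene0','side0'):
    f=pickle.load(open(f'pics/{n}.pkl','rb'));W=cloud(f);hsv=cv2.cvtColor(f['image'],cv2.COLOR_RGB2HSV)
    k=(W[...,0]>.56)&(W[...,0]<.73)&(np.abs(W[...,1]+.165)<.055)&(W[...,2]>.044)
    P=W[k]; 
    best=None;rng=np.random.default_rng(0)
    for _ in range(400):
        q=P[rng.choice(len(P),3,False)]; nn=np.cross(q[1]-q[0],q[2]-q[0]); l=np.linalg.norm(nn)
        if l<1e-6: continue
        nn/=l; nn*=np.sign(nn[2]); 
        if not .7<nn[2]<.92: continue
        i=np.abs((P-q[0])@nn)<.0025
        if best is None or i.sum()>best.sum():best=i
    Q=P[best];c=Q.mean(0);nn=np.linalg.svd(Q-c)[2][2];nn*=np.sign(nn[2])
    yaw=np.arctan2(-nn[1],-nn[0]); print(n,len(P),len(Q),'slope',np.degrees(np.arccos(nn[2])),'yaw',yaw,'c',c)
    ex=np.array([np.cos(yaw),np.sin(yaw),0]);y=np.array([-np.sin(yaw),np.cos(yaw),0]);x=np.cross(y,nn)
    loc=(Q-c)@np.c_[x,y]; r=cv2.minAreaRect((loc*1000).astype(np.float32)); print([np.round(t,1) for t in r], 'height at plane0', np.percentile(loc,[1,99],axis=0).round(4).tolist())
    # footplate
    k=(W[...,0]>.53)&(W[...,0]<.76)&(np.abs(W[...,1]+.165)<.07)&(hsv[...,2]<90)&(np.abs(W[...,2]-.008)<.006)
    print('foot',k.sum())
```

```text
tray(depth mask) [array([596.8, 178.2]), array([215.6,  95.5]), np.float64(13.9)]
rail z [0.05453117 0.05580002 0.05643824]
phone [array([581.4, 173.4]), array([142.9,  66.6]), np.float64(14.3)]
phone z 0.054208936849950054
ws 29314 6557 slope 37.44523037911705 yaw 0.02111072574656139 c [ 0.61177297 -0.16575368  0.36807879]
[array([-9.6,  0.7]), array([110. ,  36.1]), np.float64(88.1)] height at plane0 [[-0.0246, -0.0529], [0.0079, 0.0533]]
foot 2084
scene0 1278 917 slope 34.903715055669004 yaw 0.2026949073793822 c [ 0.65430986 -0.17156309  0.07876196]
[array([-1.1,  0.5]), array([124.4,  51.7]), np.float64(0.5)] height at plane0 [[-0.06, -0.024], [0.0603, 0.0253]]
foot 837
side0 557 400 slope 34.84634484369648 yaw 0.14639820299557274 c [ 0.65265155 -0.16182818  0.08084997]
[array([-1.2, -3.8]), array([125.2,  53. ]), np.float64(3.0)] height at plane0 [[-0.0629, -0.0294], [0.0601, 0.0228]]
foot 751
```

Run:
```python
from h import *
f=pickle.load(open('pics/ws.pkl','rb'));W=cloud(f);V=f['image'].max(2)
k=(W[...,0]>.56)&(W[...,0]<.74)&(np.abs(W[...,1]+.165)<.055)&(W[...,2]>.044)&(W[...,2]<.135)
P=W[k];best=None;rng=np.random.default_rng(0)
for _ in range(500):
    q=P[rng.choice(len(P),3,False)]; nn=np.cross(q[1]-q[0],q[2]-q[0]); l=np.linalg.norm(nn)
    if l<1e-6: continue
    nn/=l; nn*=np.sign(nn[2])
    if not .7<nn[2]<.92: continue
    i=np.abs((P-q[0])@nn)<.002
    if best is None or i.sum()>best.sum():best=i
Q=P[best];c=Q.mean(0);nn=np.linalg.svd(Q-c)[2][2];nn*=np.sign(nn[2])
yaw=np.arctan2(-nn[1],-nn[0]);print(len(P),len(Q),np.degrees(np.arccos(nn[2])),yaw,c)
# project the rest's dark pixels: outline in plane coords
for yw in(yaw,.17):
    s=np.radians(35);x=np.array([np.cos(yw)*np.cos(s),np.sin(yw)*np.cos(s),np.sin(s)]);y=np.array([-np.sin(yw),np.cos(yw),0]);
    loc=(Q-c)@np.c_[x,y];r=cv2.minAreaRect((loc*1000).astype(np.float32));print([np.round(t,1) for t in r],np.percentile(loc,[.5,99.5],axis=0).round(4).tolist())
    if r[1][0]>r[1][1]: o=r[0]
    o=np.array(r[0])/1000
    ctr=c+o[0]*x+o[1]*y; print('rest centre',ctr)
    z=np.cross(x,y)
    L=(P-ctr)@np.c_[x,y,z]; m=(L[:,2]>.006)&(L[:,2]<.03); print('lip pts',m.sum(),np.percentile(L[m],[2,50,98],axis=0).round(4).tolist() if m.sum() else '')
# footplate outline, dark pixels near z=8mm
m=((W[...,2]>.004)&(W[...,0]>.53)&(W[...,0]<.77)&(np.abs(W[...,1]+.165)<.07)&(V<80)&(W[...,2]<.014)).astype(np.uint8)
p=W[m>0][:,:2];r=cv2.minAreaRect((p*1000).astype(np.float32));print('foot',len(p),r)
```

```text
5725 5083 34.94698354913247 0.2100859456549002 [ 0.6594087  -0.16750498  0.08617335]
[array([-10. ,   0.2]), array([ 49.9, 128.1]), np.float64(89.9)] [[-0.0718, -0.0245], [0.0534, 0.0247]]
rest centre [ 0.65134366 -0.16906013  0.08042322]
lip pts 497 [[-0.0741, -0.0238, 0.0064], [-0.0692, -0.0004, 0.0188], [-0.0642, 0.0237, 0.0207]]
[array([-10. ,  -0.1]), array([128.1,  49.9]), np.float64(1.8)] [[-0.0719, -0.0253], [0.0535, 0.0254]]
rest centre [ 0.65133472 -0.16901653  0.08042232]
lip pts 498 [[-0.0744, -0.0262, 0.0063], [-0.069, -0.0025, 0.0187], [-0.0641, 0.0211, 0.0209]]
foot 2018 ((644.7711791992188, -170.348388671875), (124.34664916992188, 84.97509765625), 12.069281578063965)
```

```bash
cat >> h.py <<'E'
pi=np.pi
TO=np.array([.5934,.1774]); TY=.242
def T(x,y,z): c,s=np.cos(TY),np.sin(TY); return [TO[0]+c*x-s*y,TO[1]+s*x+c*y,z]
def trayx(p): c,s=np.cos(TY),np.sin(TY); d=np.array(p)[:2]-TO; return c*d[0]+s*d[1], -s*d[0]+c*d[1]
SO=np.array([.5957,-.1809,.0405]); SY=.21; sl=np.radians(35)
SX=np.array([np.cos(SY)*np.cos(sl),np.sin(SY)*np.cos(sl),np.sin(sl)]); SYv=np.array([-np.sin(SY),np.cos(SY),0]); SZ=np.cross(SX,SYv)
E
python3 - <<'E'
from h import *
o=[pi,0,TY]
robot.grip(0.0,40)
robot.goto(T(.082,0,.12),o)
robot.move_straight(T(.082,0,.066),vel=.1)
print(robot.move_straight(T(.082,0,.048),vel=.015,contact_N=4)); s=robot.sense(); print(s['tcp_pos'],s['wrist_force'],trayx(s['tcp_pos']))
z=s['tcp_pos'][2]
robot.move_straight(T(.082,0,z+.003),vel=.02)
print(robot.move_straight(T(.0,0,z+.003),vel=.04,contact_N=25)); s=robot.sense(); print(s['tcp_pos'],s['wrist_force'],trayx(s['tcp_pos']),s['t'])
robot.sleep(.3)
f=snap('side'); cv2.imwrite('pics/push.png',cv2.resize(f['image'][200:340,120:360],(720,420))[...,::-1]); pickle.dump(f,open('pics/push.pkl','wb'))
E
```

```text
True
[0.67296047 0.19708945 0.05615502] [-0.63442787  0.04054715  4.80277568] (np.float64(0.08196060798119571), np.float64(4.946031239398685e-05))
False
[0.59348619 0.177444   0.0591601 ] [ 0.48646462 -0.28583682  0.63430382] (np.float64(9.422739344423671e-05), np.float64(2.2060631990559216e-05)) 8.0167
```

View pics/push.png

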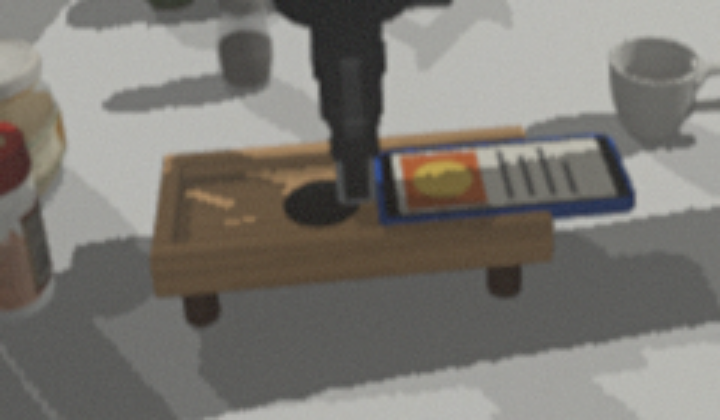

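The side view shows the phone flat, with its rear end against the fingers (near (375,180) in the crop) and its front out past the tray edge at (550,215). I'll measure the overhang from above.

```bash
cat >> h.py <<'E'
def phone_rect(f,z):
    W=cloud(f);hsv=cv2.cvtColor(f['image'],cv2.COLOR_RGB2HSV);H,S,V=[hsv[...,i].astype(int) for i in range(3)]
    m=(H>105)&(H<130)&(S>110)&(np.abs(W[...,2]-z)<.02)
    m=cv2.morphologyEx((m*255).astype(np.uint8),cv2.MORPH_CLOSE,np.ones((5,5)))
    c=max(cv2.findContours(m,0,2)[0],key=cv2.contourArea)[:,0]
    p=np.array([ray(f,u,v,z) for u,v in c])[:,:2]
    return cv2.minAreaRect((p*1000).astype(np.float32))
E
python3 - <<'E'
from h import *
o=[pi,0,TY]; z=.0592
robot.move_straight(T(.008,0,z),vel=.1)
robot.move_straight(T(.008,0,.14),vel=.25)
robot.grip(1.0)
robot.goto(T(-.125,0,.20),o); f=snap('wrist','w3')
r=phone_rect(f,.054); print(r, trayx(np.array(r[0])/1000),robot.sense()['t'])
E
```

```text
((511.906005859375, 156.8115234375), (143.2344207763672, 66.79461669921875), 13.79849624633789) (np.float64(-0.0840532321444938), np.float64(-0.0004589272498793026)) 10.5583
```

Run:
```python
from h import *
robot.move_straight(T(-.127,-.0005,.08),vel=.2)
print(robot.move_straight(T(-.127,-.0005,.0405),vel=.08,contact_N=8))
robot.grip(0.0,60); s=robot.sense(); print(s['opening'],s['gripper_force'],s['tcp_pos'],s['wrist_force'])
robot.move_straight(T(-.127,-.0005,.15),vel=.1); robot.sleep(.2)
s=robot.sense(); print(s['opening'],s['gripper_force'],s['tcp_pos'],s['wrist_force'],s['torque'],s['t'])
a=snap('side','lift'); b=snap('wrist','wl')
cv2.imwrite('pics/lift2.png',np.hstack([a['image'][60:300,180:440],b['image'][:240,126:386]])[...,::-1])
for f in(a,b):
    W=cloud(f);i=f['image'].astype(int)
    k=(W[...,2]>.08)&(W[...,2]<.2)&(W[...,0]>.42)&(W[...,0]<.65)&(np.abs(W[...,1]-.15)<.07)&((i.max(2)>110)|(i[...,2]>i[...,0]+25))
    P=W[k];best=None;rng=np.random.default_rng(0)
    for _ in range(300):
        q=P[rng.choice(len(P),3,False)];n=np.cross(q[1]-q[0],q[2]-q[0]);l=np.linalg.norm(n)
        if l<1e-6:continue
        n/=l;j=np.abs((P-q[0])@n)<.002
        if best is None or j.sum()>best.sum():best=j
    Q=P[best];c=Q.mean(0);n=np.linalg.svd(Q-c)[2][2];n*=np.sign(n[2]);print(len(P),len(Q),c,n, 'pitch',np.arctan2(n[:2]@[np.cos(TY),np.sin(TY)],n[2]),'roll',np.arctan2(n[:2]@[-np.sin(TY),np.cos(TY)],n[2]))
    print('local plane z at tcp',c[2]-((np.array(s['tcp_pos'])[:2]-c[:2])@n[:2])/n[2]-s['tcp_pos'][2])
```

```text
False
0.7781009698137581 65.18783926963806 [0.47067728 0.14661887 0.04146803] [-1.32503461 -0.07166131  5.2515292 ]
0.7786572116853472 67.08508014678955 [0.46994342 0.14636241 0.14948838] [ 0.07898059  0.06414789 -1.01966865] [-0.01895351  0.05810845  0.01630359] 13.6917
955 752 [0.5208707  0.16766262 0.1615714 ] [6.93678229e-04 3.11898841e-02 9.99513237e-01] pitch 0.008151746703813044 roll 0.030120347883416124
local plane z at tcp 0.012783039524992656Traceback (most recent call last):
  File "<stdin>", line 18, in <module>
    u, s, vh = gufunc(a, signature=signature)
               ~~~~~~^^^^^^^^^^^^^^^^^^^^^^^^
numpy._core._exceptions._ArrayMemoryError: Unable to allocate 13.7 GiB for an array with shape (42915, 42915) and data type float64
```

View pics/lift2.png

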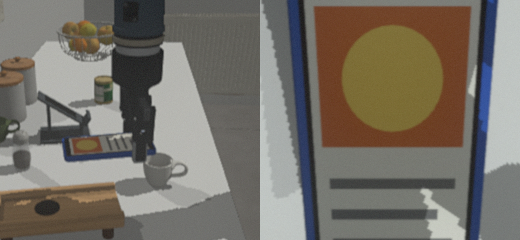

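The side crop shows the phone held level by its near end, with the far end near (65,150) and the shakers and cup undisturbed. I'll measure its offset in the grip.

Run:
```python
from h import *
a=pickle.load(open('pics/lift.pkl','rb')); b=pickle.load(open('pics/wl.pkl','rb')); c=snap('scene','ls')
tcp=np.array(robot.sense()['tcp_pos']); zt=tcp[2]+.013
def loc(p): d=np.asarray(p)[:2]-tcp[:2]; return np.array([np.cos(TY)*d[0]+np.sin(TY)*d[1],-np.sin(TY)*d[0]+np.cos(TY)*d[1]])
for n,f in(('side',a),('scene',c)):
    hsv=cv2.cvtColor(f['image'],cv2.COLOR_RGB2HSV).astype(int); W=cloud(f)
    # coordinates of blue pixels cast to top plane
    m=(hsv[...,0]>105)&(hsv[...,0]<130)&(hsv[...,1]>100)&(hsv[...,2]>40)&(W[...,2]>.13)&(W[...,2]<.18)&(W[...,0]<.65)&(W[...,0]>.4)&(np.abs(W[...,1]-.15)<.08)
    v,u=np.nonzero(m); L=np.array([loc(ray(f,x,y,zt)) for x,y in zip(u,v)]); print(n,len(L),np.percentile(L,[1,50,99],axis=0).round(4).tolist())
    k=(W[...,2]>.145)&(W[...,2]<.18)&(W[...,0]<.65)&(W[...,0]>.5)&(np.abs(W[...,1]-.15)<.08); L=np.array([loc(p) for p in W[k]]); print('depth',len(L),np.percentile(L,[1,99],axis=0).round(4).tolist(),L.max(0))
W=cloud(b); k=(W[...,2]>.14)&(W[...,2]<.18); P=W[k][::37]; L=np.array([loc(p) for p in P]); q=(np.abs(L[:,1])<.028)&(L[:,0]>.02);
A=np.c_[L[q],np.ones(q.sum())]; co=np.linalg.lstsq(A,P[q,2]-tcp[2],rcond=None)[0]; print('wrist plane',co,q.sum(),L.max(0),L.min(0))
```

```text
side 286 [[-0.0232, -0.0205], [0.0623, 0.0385], [0.1139, 0.045]]
depth 1294 [[0.0295, -0.0315], [0.1144, 0.0364]] [0.11512079 0.03799632]
scene 139 [[-0.0346, -0.0446], [0.0202, -0.0377], [0.1018, 0.0153]]
depth 359 [[0.0248, -0.0373], [0.1155, 0.0266]] [0.11620677 0.02789886]
wrist plane [-0.00260048  0.00143335  0.01281523] 1008 [0.10054553 0.04709501] [-0.02975891 -0.046312  ]
```

The phone's far end is 115 mm ahead of the TCP, so its centre is 42.7 mm ahead, with no tilt and its back 3.8 mm behind the TCP. Next is the carry to the stand.

```bash
cat >> h.py <<'E'
from scipy.spatial.transform import Rotation as Ro
SR=Ro.from_matrix(np.c_[SX,-SYv,-SZ]).as_euler('xyz')
def S(dx,dz,dy=0): return SO+(.0725+dx-.0427)*SX+dy*SYv+(dz-.0038)*SZ
E
python3 - <<'E'
from h import *
for d in((.008,.10),(.008,.0),(0,0)): print(S(*d),robot.inverse_kinematics(S(*d),SR))
p=robot.sense()['tcp_pos']
robot.move_straight([p[0],p[1],.24],vel=.2)
robot.goto(S(.012,.10),SR); robot.sleep(.2)
s=robot.sense(); print(s['tcp_pos']-S(.012,.10),s['opening'],s['t'])
robot.move_straight(S(.010,.03),vel=.1); robot.sleep(.2)
a=snap('side','st');b=snap('scene','st2');c=snap('wrist','st3')
cv2.imwrite('pics/st_v.png',np.hstack([cv2.resize(a['image'][110:230,180:310],(390,360)),cv2.resize(b['image'][130:250,240:370],(390,360))])[...,::-1])
W=cloud(c); d=W-(SO+.0725*SX); L=np.stack([d@SX,d@SYv,d@SZ],-1)[::5,::5].reshape(-1,3)
q=(np.abs(L[:,0]-.02)<.045)&(np.abs(L[:,1])<.028)&(np.abs(L[:,2]-.039)<.015)
print('plane',np.linalg.lstsq(np.c_[L[q,:2],np.ones(q.sum())],L[q,2],rcond=None)[0],q.sum())
hsv=cv2.cvtColor(c['image'],cv2.COLOR_RGB2HSV).astype(int);m=((hsv[...,0]>105)&(hsv[...,0]<130)&(hsv[...,1]>100))[::5,::5].ravel()&(np.abs(L[:,2]-.035)<.015)&(L[:,0]>0)
print('sides',[np.percentile(L[m&(L[:,0]>lo)&(L[:,0]<lo+.02),1],[3,97]).round(4).tolist() for lo in(0,.02,.04)], L[m,0].max())
E
```

```text
[ 0.57201786 -0.18594767  0.14098362] [ 0.78081866  0.37948214 -0.44825397  2.14787711 -0.9159059   0.22162313
 -0.09988495]
[ 0.6281154  -0.1739909   0.05906841] [ 1.07351875  0.78983021 -0.98391048  2.06827332  1.56073514  0.27869658
 -2.4052405 ]
[ 0.62170616 -0.17535698  0.0544798 ] [ 1.07822407  0.79003283 -0.97608392  2.08174321  1.60668942  0.27006341
 -2.44554285]
[0.00059089 0.00150312 0.00033225] 0.778115118832977 16.0583Traceback (most recent call last):
  File "<stdin>", line 7, in <module>
plant.IKError: the arm cannot follow that straight line within its joint ranges
```

```bash
cat >> h.py <<'E'
SRf=Ro.from_matrix(np.c_[-SX,SYv,-SZ]).as_euler('xyz')
def Sf(dx,dz,dy=0): return SO+(.0725+dx+.0427)*SX+dy*SYv+(dz-.0038)*SZ
E
python3 - <<'E'
from h import *
print(robot.sense()['joint_pos'].round(3))
for nm,F,R in(('near',S,SR),('flip',Sf,SRf)):
    for dz in(.1,.07,.05,.03,.015,0):
        q=robot.inverse_kinematics(F(.01,dz),R); print(nm,dz,None if q is None else np.round(q,2))
E
```

```text
[ 0.744  0.373 -0.412  2.142 -0.935  0.234 -0.09 ]
near 0.1 [ 0.75  0.37 -0.42  2.15 -0.94  0.23 -0.08]
near 0.07 [ 1.27  0.75 -1.2   2.11  1.28  0.37 -2.12]
near 0.05 [ 1.15  0.69 -1.02  2.1   1.25  0.25 -2.13]
near 0.03 [ 1.12  0.73 -1.01  2.09  1.39  0.26 -2.25]
near 0.015 [ 1.09  0.76 -1.    2.08  1.47  0.27 -2.33]
near 0 [ 1.07  0.79 -0.99  2.06  1.55  0.28 -2.4 ]
flip 0.1 [ 1.08  0.53 -0.99  1.97  0.5   0.33  1.64]
flip 0.07 [ 0.92  0.52 -0.79  1.96  0.3   0.25  1.81]
flip 0.05 [ 0.83  0.53 -0.69  1.95  0.19  0.22  1.91]
flip 0.03 [ 0.55  0.49 -0.34  1.96 -0.62  0.21  2.66]
flip 0.015 [ 0.89  0.65 -0.82  1.93  0.78  0.24  1.38]
flip 0 [ 0.88  0.68 -0.82  1.92  0.89  0.24  1.27]
```

The near-end-down pose has a workable elbow branch all the way down. I'll switch to it in small steps from higher up, checking the phone's clearance at each step.

```bash
cat >> h.py <<'E'
def clear():
    s=robot.sense();R=Ro.from_euler('xyz',s['tcp_rot']).as_matrix()
    C=np.array([[x,y,-.0038] for x in(-.03,.115) for y in(-.034,.034)]+[[0,y,.012] for y in(-.05,.05)])@R.T+s['tcp_pos']
    L=(C-SO)@np.c_[SX,SYv,SZ]
    return s['t'],s['tcp_pos'].round(3),'world zmin',C[:,2].min().round(3),'seat z',L[:,2].round(3),'tilt',np.degrees(np.arccos(-R[:,2]@SZ*1.0*np.sign(1))).round(1)
E
python3 - <<'E'
from h import *
q7=np.array(robot.inverse_kinematics(S(.01,.07),SR))
p=robot.sense()['tcp_pos']
try: robot.move_straight(p+[0,0,.09],vel=.2)
except robot.IKError: robot.goto(p+[0,0,.09],SR); print('goto')
q0=np.array(robot.sense()['joint_pos']);print(q0.round(2),q7.round(2),clear())
for k in(.25,.5,.75,1):
    robot.move_joints(q0+(q7-q0)*k); c=clear(); print(k,*c)
    if k<1 and min(c[5])<.025 : print('stop');break
E
```

```text
[ 0.59  0.21 -0.22  2.07 -0.72  0.44 -0.38] [ 1.27  0.75 -1.2   2.11  1.28  0.37 -2.12] (16.6583, array([ 0.575, -0.183,  0.233]), 'world zmin', np.float64(0.219), 'seat z', array([0.173, 0.173, 0.173, 0.173, 0.157, 0.157]), 'tilt', np.float64(0.1))
0.25 17.2083 [ 0.542 -0.18   0.146] world zmin 0.134 seat z [0.128 0.125 0.098 0.096 0.107 0.103] tilt 11.8
0.5 17.7583 [ 0.532 -0.183  0.099] world zmin 0.087 seat z [0.097 0.094 0.058 0.055 0.074 0.071] tilt 15.7
0.75 18.3083 [ 0.55  -0.183  0.086] world zmin 0.075 seat z [0.073 0.072 0.044 0.043 0.052 0.05 ] tilt 11.7
1 18.8583 [ 0.59  -0.182  0.117] world zmin 0.103 seat z [0.07  0.07  0.07  0.07  0.054 0.054] tilt 0.2
```

Now I'll come down close and check the fit before the final placing.

Run:
```python
from h import *
robot.move_straight(S(.010,.025),vel=.08); robot.sleep(.3)
s=robot.sense(); print(s['joint_pos'].round(2), clear(), s['tcp_pos']-S(.010,.025),s['opening'])
a=snap('side','st');b=snap('scene','st2');c=snap('wrist','st3')
cv2.imwrite('pics/st_v.png',np.hstack([cv2.resize(a['image'][110:230,180:310],(390,360)),cv2.resize(b['image'][130:250,240:370],(390,360))])[...,::-1])
W=cloud(c); d=W-(SO+.0725*SX); L=np.stack([d@SX,d@SYv,d@SZ],-1)[::3,::3].reshape(-1,3)
q=(np.abs(L[:,0]-.02)<.045)&(np.abs(L[:,1])<.028)&(np.abs(L[:,2]-.034)<.015)
print('plane',np.linalg.lstsq(np.c_[L[q,:2],np.ones(q.sum())],L[q,2],rcond=None)[0],q.sum())
hsv=cv2.cvtColor(c['image'],cv2.COLOR_RGB2HSV).astype(int);m=((hsv[...,0]>105)&(hsv[...,0]<130)&(hsv[...,1]>100))[::3,::3].ravel()&(np.abs(L[:,2]-.03)<.015)
for lo in(0,.02,.04):
    y=L[m&(L[:,0]>lo)&(L[:,0]<lo+.02),1]; print(len(y),np.percentile(y,[3,97]).round(4) if len(y) else '')
for f in(a,b):
    W=cloud(f);d=W-(SO+.0725*SX); M=np.stack([d@SX,d@SYv,d@SZ],-1); k=(np.abs(M[...,2]-.032)<.008)&(M[...,0]>-.02)&(M[...,0]<.12)&(np.abs(M[...,1])<.05); print('ext',k.sum(),np.percentile(M[k],[1,99],axis=0).round(4).tolist(),np.median(M[k][:,2]))
```

```text
[ 1.15  0.78 -1.07  2.08  1.45  0.32 -2.29] (19.875, array([ 0.616, -0.177,  0.081]), 'world zmin', np.float64(0.067), 'seat z', array([0.025, 0.025, 0.025, 0.025, 0.009, 0.01 ]), 'tilt', np.float64(0.0)) [-0.00012062 -0.00031644  0.00020986] 0.7776034022080189
plane [-0.00194819 -0.00052179  0.03504277] 4428
100 [-0.0333  0.0326]
119 [-0.0334  0.0328]
144 [-0.0336  0.0326]
ext 510 [[-0.0182, -0.0297, 0.0252], [0.0828, 0.0375, 0.0351]] 0.033468313732469356
ext 1046 [[-0.003, -0.0359, 0.0256], [0.0804, 0.0303, 0.0355]] 0.03184177104485799
```

View pics/st_v.png

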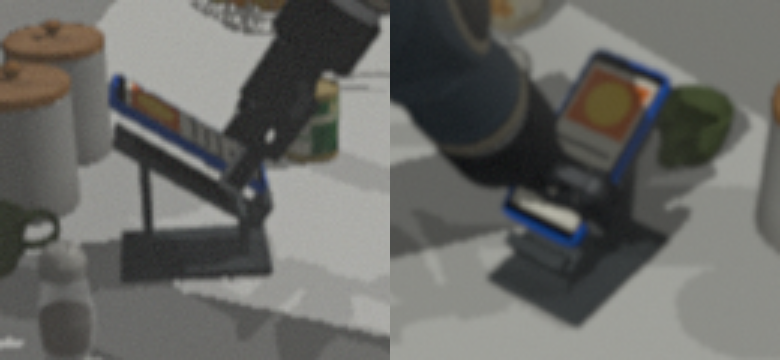

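The picture shows the phone parallel above the rest, with its lower end just up-slope of the lip; the numbers agree within 1 mm. I'll lower it onto the rest, slide it to the ledge and release.

Run:
```python
from h import *
def here():
    s=robot.sense(); return (s['tcp_pos']-S(0,0))@np.c_[SX,SYv,SZ], s['wrist_force'],s['opening'],s['t']
robot.move_straight(S(.008,.006),vel=.05)
print(robot.move_straight(S(.008,-.004),vel=.012,contact_N=3)); h=here(); print(h)
dz=h[0][2]+.0005
robot.move_straight(S(.008,dz),vel=.02)
print(robot.move_straight(S(-.005,dz),vel=.012,contact_N=3)); h=here(); print(h)
```

```text
True
(array([ 0.00799861, -0.00012142, -0.00022577]), array([-2.86631924,  0.13626225,  4.41913319]), 0.7808600598679578, 21.1333)
True
(array([-2.18857237e-04,  5.36909883e-05,  1.80033126e-04]), array([0.34916473, 0.36985595, 2.96746852]), 0.7777733449111945, 22.125)
```

Run:
```python
from h import *
robot.grip(1.0); robot.sleep(.2)
robot.move_straight(S(0,.045),vel=.06)
robot.move_straight(S(0,.07),vel=.1)
p=robot.sense()['tcp_pos']
try: robot.move_straight(p+[-.03,0,.06],vel=.15)
except robot.IKError as e: print(e)
robot.sleep(.3)
a=snap('side','f1');b=snap('scene','f2');c=snap('wrist','f3');s=robot.sense();print(s['t'],s['tcp_pos'],s['wrist_force'])
cv2.imwrite('pics/f_v.png',np.hstack([cv2.resize(a['image'][110:230,180:310],(390,360)),cv2.resize(b['image'][130:250,240:370],(390,360))])[...,::-1])
for f in(a,b,c):
    W=cloud(f);d=W-(SO+.0725*SX);M=np.stack([d@SX,d@SYv,d@SZ],-1);k=(np.abs(M[...,2]-.009)<.005)&(np.abs(M[...,0])<.09)&(np.abs(M[...,1])<.045)
    P=M[k];r=cv2.minAreaRect((P[:,:2]*1000).astype(np.float32));q=(np.abs(P[:,0])<.06)&(np.abs(P[:,1])<.028);Q=P[q]
    print(len(P),np.percentile(P,[1,99],axis=0).round(4).tolist()[0:2],[np.round(x,1) for x in r],'plane',np.linalg.lstsq(np.c_[Q[:,:2],np.ones(len(Q))],Q[:,2],rcond=None)[0].round(4))
```

```text
25.0083 [ 0.55253612 -0.18381814  0.171423  ] [-0.64905171  0.50863352 -0.30296117]
626 [[-0.0734, -0.0301, 0.0042], [0.0719, 0.038, 0.0101]] [array([-2.6,  3.7]), array([151.7,  73.3]), np.float64(1.4)] plane [0.0009 0.0026 0.0088]
1551 [[-0.0765, -0.0356, 0.0042], [0.0693, 0.0309, 0.0116]] [array([-4.3, -1.8]), array([ 69.2, 150.9]), np.float64(89.9)] plane [ 0.0038 -0.0037  0.0072]
16724 [[-0.0694, -0.0326, 0.008], [0.0703, 0.0335, 0.0115]] [array([-0.4,  0.5]), array([ 68.2, 144.3]), np.float64(90.0)] plane [0.0033 0.0006 0.0099]
```

View pics/f_v.png

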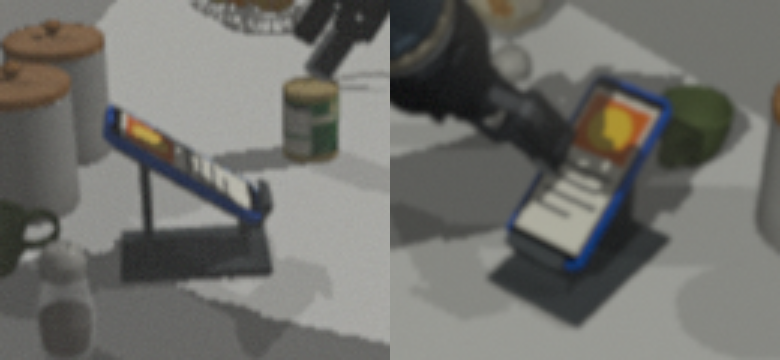

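The phone lies flat on the rest behind the lip, centred and straight to within about 1 mm, and the robot is clear of it. I'll hand the job in.

```bash
python3 -c "
from h import *
print(robot.close_job())"
```

```text
the job is handed in; nothing more can be done
None
```

The phone is seated in the stand, screen outward and released, flat, straight and centred within about 1 mm by the last camera check; I handed the job in about 25 s into the 58 s limit, and no verdict came back.

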